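# Park the rolling pin on its pastry board

## Robot

A 6-joint arm with a two-finger parallel gripper is mounted at the origin on a cart in front of the work surface, level with it; the furniture and walls round the work are solid. World frame = base frame: x ahead of the robot, y to its left, z up, the work surface at z = 0. Lengths are in mm, angles in rad, forces in N, time in s.
With the tool pointing down it reaches from about 300 to 775 mm from the base axis. Payload 14.6 kg.
Tool frame: the origin (TCP) lies on the centre line of the jaws, within the pads' length; the fingertips stand ahead of it and the grasp point (between the pads) is the TCP (manip.tip_reach is the z of the fingertips in the tool frame, in mm); z points along the fingers, y is the direction in which the jaws open and shut (so a half turn about z gives the same grasp; the last joint's range is limited). The gripper opens to 94 mm and grips with 3 to 60 N. Pads are 16 mm wide; open, the fingers measure 119 mm over their backs; the gripper's body (75 mm by 177 mm) begins 78 mm behind the grasp point.
Start: joints at [-1.171, 0.3, 1.521, -0, 1.321, -0.067], TCP at [247.509, -491.15, 224.446] pointing down, gripper open.
Joint ranges: [-3.03, 3.03], [-0.79, 2.21], [0.23, 2.52], [-1.04, 4.18], [0, 3.07], [-2.55, 2.55]. Speed limits (rad/s): [2.22, 2.22, 2.57, 3.14, 3.14, 3.14].

## Interface

Orientations are given as [roll, pitch, yaw] about the fixed x, y, z axes, in that order (R = Rz(yaw) Ry(pitch) Rx(roll)).
In Python, from cell import manip, camera, search_frame, masks_of, tip_of gives the robot as it stands.
- The arm moves only by the tool send_rows, never from a script. Its argument "plan" is a list of rows, each an object with "travel": the shift along the tool's x, y, z in mm, a list of three; "delta_rot": the turn, a rotation vector about the tool's x, y, z in degrees, a list of three; "fingers": the gripper's target within -1 to 1 (shut at 1, half-way at 0, fully open at -1). In form: [{"travel": [dx, dy, dz], "delta_rot": [wx, wy, wz], "fingers": fingers}, ...]. A call has 1 to 20 rows; each row shifts and turns the commanded pose from where the row before left it, along the tool's axes as they then stand; what a row does not reach is not made up. A row lasts 1/8 s, in which the tool goes at most 62.5 mm and 10.7 degrees, less where a joint would pass 70% of its speed; a pose out of reach is approached as far as the arm can. A call is refused whole if a number of a shift passes 62.5 or a number of a turn 10.7, either way. A call with a gripper value outside its range is refused whole. The fingers move at their own pace and stop on an object; "grip_force" is the grip in N (left out, the last holds). Time passes only in rows, so rows that do not move let the fingers close. It gives the time, the measured TCP pose, the force and the opening at its end, in the units of the state.
- manip.read_state(): the state, without advancing time (a new reading comes with each control period).
- camera(name): name is "scene" or "top"; returns a dict with "color" (480x640x3 uint8, red, green, blue), "z_map" (480x640 float32, mm along the optical axis (not along the pixel's ray), 0 where there is no reading), "fov_y" (degrees; the focal length in pixels is half the picture's height over the tangent of half this angle, whatever the lens; pixels are square), "cx", "cy" (the principal point, pixels), "k1" (the pictures are not rectified: a ray, as slopes to the right and down, at radius r is drawn at 1 + k1 r^2 times it, then the intrinsics apply), "world_from_camera" (4x4, takes a point from camera to world coordinates). Camera axes: x right, y up, looking along -z (the intrinsics and any distortion apply to the point x, -y, -z); pixel columns grow to the right and rows downward; lengths in mm; the calibration is good to about 2 mm. A picture is of the moment at which its call begins.
- manip.sign_off(): hands the job in, once; it reports no verdict.
Trained networks look in the newest picture that a camera, given by its name, has taken for a name from the list of things; names that differ only in an ending like _2 or _b are one class to them, and where a whole thing is asked for, a point or a joint stands for the part that bears it (a point fixed in the world has none). Each returns a list of dicts, best first, with "confidence" (0 to 1); they miss things now and then, are a little off and sometimes report something else, mostly with a low value. They report only what shows in the picture. A call takes as long as a camera call.
- search_frame(name, camera): "at" ([x, y, z] in mm, in the coordinates of the camera as it stood for that picture, good to about 4 mm: the middle of the surface that is visible of it).
- masks_of(name, camera): "region" (480x640 bool, what is visible of it).
- tip_of(name, camera): "at" ([x, y, z] in mm, in the coordinates of the camera as it stood for that picture, good to about 4 mm: a listed point, or the origin of a listed thing).
The state is a dict: "clock": time; "joints": joint angles; "qd": joint speeds; "effort": joint torques, N m; "eef_pos": TCP position; "eef_rot": TCP orientation; "wrist_force": force on the tool from outside, world axes, zero at the start; "moment": the same for the moment, N m; "finger_gap": finger opening in mm.
Only numpy, scipy, OpenCV 4.12 (cv2) and the standard library are available. Lean on these libraries where they do the work, as an engineer would, in place of code of your own. Each camera call takes 0.05 s, during which the arm holds its last target. There are 200 camera calls.

## Task

Put the rolling pin to rest on its pastry board: with your fingertips on top of its barrel, roll it slowly away from you across the board until it drops into the groove and lies still there, then push the wooden turn-button round by its knob until it lies square across the pin's right handle, so that the pin cannot roll out. The pin is only rolled from above: no finger reaches down behind or round it, it is not picked up, and the things standing on and round the board stay where they are.

Things in the scene. Friction and masses are not known exactly. Their poses are not given: they have to be found in the camera images.
- board: Pastry board of pale wood, 325 x 460 x 20 mm, fixed to the table, top face at z = 0.020. Its x axis points away from the robot (turned by up to 0.15 rad), y to the left, z up; the origin is on the table, 155 mm behind the front edge and 170 mm before the back edge, at the middle of the width.
- groove (a point): Middle of the straight groove across the full width of the board (along its y), 100 mm beyond the board's origin, level with the board's top face; axes as the board's. 40 mm wide, lined with darker wood, sides sloping at 30 degrees. The barrel drops in by itself once within about 15 mm and sinks 7 mm: the pin's axis then stands 21 mm above the board, against 28 mm on the flat.
- pin: Wooden rolling pin, 0.36 to 0.59 kg, in one piece: barrel 56 mm dia x 220 mm, two handles 22 mm dia x 85 mm. Origin on its axis at mid-length; y is its axis, x and z turn as it rolls. Lies across the board, 90 to 150 mm short of the groove, within 0.06 rad of parallel, top at z = 0.076. Dragged by its top it moves half as far as the finger; let go at 0.1 m/s it stops within about 10 mm.
- keeper (a joint): Angle in rad of the wooden turn-button (82 x 18 x 11 mm). 0: it points to the board's right (-y), clear of the pin; starts at -0.3 to 0 (negative: turned back, to +x). Turns clockwise seen from above to a stop at 1.571, pointing at the robot, over the handle. About 1 N at the knob moves it; it stays where left. Underside 36 mm above the board, 4 mm over a parked handle, too low otherwise.
- keeper_pivot (a point): Centre of the turn-button's pivot, on top of the button at z = 0.067: 28 mm beyond the groove's middle and 155 mm to its right. A round post 16 mm in diameter stands below it.
- keeper_knob (a point): Middle of the top (z = 0.087) of the wooden knob, an upright peg 13 mm in diameter and 20 mm high near the turn-button's free end, 60 mm from the pivot.
- cinnamon: Spice jar 42 mm in diameter, 106 mm high, standing on the near left part of the board; origin under its base. Leave alone.
- teaspoon: Teaspoon 137 x 28 x 13 mm lying on the near right part of the board; origin under its middle. Leave alone.
- jam: Jam jar 68 mm in diameter, 84 mm high, beside the board; origin under its base. Leave alone.
- lemon: Lemon 78 x 55 x 56 mm beside the board; origin under its middle. Leave alone.
- mandarin: Mandarin 55 mm across, 48 mm high, beside the board; origin under its middle. Leave alone.

How it is judged:
By the outcome, as a careful person would: the job done as asked, in the order asked, and still so for the second after the job is handed in, with the robot touching nothing.
It also fails if it takes over 72 s, if anything falls off the work surface, if the arm or the gripper's body presses on something with over 40 N, if the wrist force passes 120 N, or if a joint passes its speed limit or range.

## Working session

There is one attempt and no reset: what is moved stays moved. The work goes in short steps, Python scripts to look and compute and a tool call to move; the robot and the scene stay as the last step left them, time stands still between calls to the robot, and variables do not carry over. Pictures are saved under pics/ and viewed, about 8 in all and at most 12, crops included, and the job is handed in when it is done.

Besides the shell and the picture viewer there is one more tool, called after "Call:" by a JSON object that holds its "op" and its "data", one argument or row to a line. send_rows: Moves the arm, as the interface text tells. Its arguments: {"type":"object","properties":{"plan":{"type":"array"},"grip_force":{"type":"number"}},"required":["plan"]}

```bash
mkdir -p pics; ls; cat > h.py <<'E'
import numpy as np, cv2
from cell import manip, camera, search_frame, masks_of, tip_of
def look(n):
    c=camera(n); return c
def w(c,p):
    return (np.array(c["world_from_camera"])@np.r_[p,1])[:3]
def K(c):
    h,wd=c["z_map"].shape; f=h/2/np.tan(np.radians(c["fov_y"])/2); return f
def cloud(c):
    f=K(c); h,wd=c["z_map"].shape
    u,v=np.meshgrid(np.arange(wd),np.arange(h))
    xd=(u-c["cx"])/f; yd=(v-c["cy"])/f
    x,y=xd.copy(),yd.copy()
    for _ in range(10):
        s=1+c["k1"]*(x*x+y*y); x,y=xd/s,yd/s
    z=c["z_map"]; P=np.stack([x*z,-y*z,-z,np.ones_like(z)],-1)
    P=P@np.array(c["world_from_camera"]).T
    P=P[...,:3]; P[z<=0]=np.nan; return P
def proj(c,p):
    q=np.linalg.inv(c["world_from_camera"])@np.r_[p,1]; x,y=q[0]/-q[2],-q[1]/-q[2]
    s=1+c["k1"]*(x*x+y*y); f=K(c); return np.array([c["cx"]+f*x*s,c["cy"]+f*y*s])
E
python3 - <<'E'
from h import *
print(manip.read_state(), manip.tip_reach)
for n in ["scene","top"]:
    c=look(n); cv2.imwrite(f"pics/{n}0.png",c["color"][...,::-1])
    for o in ["board","groove","pin","keeper","keeper_pivot","keeper_knob","cinnamon","teaspoon","jam","lemon","mandarin"]:
        r=tip_of(o,n) if o!="keeper" else search_frame(o,n)
        print(n,o,[(np.round(w(c,d["at"])),round(d["confidence"],2)) for d in r[:2]])
E
```

```text
pics
{'clock': 0.0, 'joints': array([-1.17058393e+00,  3.00471284e-01,  1.52158465e+00, -1.68605543e-05,
        1.32069315e+00, -6.65651430e-02]), 'qd': array([-0.00042664,  0.0003232 ,  0.0005601 ,  0.00138624, -0.00098981,
        0.00062673]), 'effort': array([-4.19859134e-03, -5.31813276e+01, -3.52743816e+01,  7.06927897e-02,
        2.44660873e-02, -1.15788298e-04]), 'eef_pos': array([ 247.42263966, -490.93462022,  223.88470592]), 'eef_rot': array([-3.14043770e+00, -6.06259750e-05,  4.66781687e-01]), 'wrist_force': array([ 0.28687292, -0.11245347,  0.906909  ]), 'moment': array([-0.00517669,  0.04429314,  0.00549516]), 'finger_gap': 94.23647842466573} 19.0
scene board [(array([374.,  11.,  19.]), 0.75), (array([505.,  97.,  -4.]), 0.58)]
scene groove [(array([600., 105.,  19.]), 0.89)]
scene pin [(array([499., 107.,  48.]), 0.64)]
scene keeper [(array([647., -78.,  72.]), 0.51)]
scene keeper_pivot [(array([638., -48.,  65.]), 0.74)]
scene keeper_knob [(array([ 657., -107.,   88.]), 0.51)]
scene cinnamon [(array([377., 235.,  22.]), 0.82)]
scene teaspoon [(array([376.,   7.,  18.]), 0.65)]
scene jam []
scene lemon []
scene mandarin [(array([412., 428.,  -2.]), 0.84), (array([637., -44.,  65.]), 0.47)]
top board [(array([502.,  99.,  -1.]), 0.75)]
top groove [(array([596., 106.,  20.]), 0.82)]
top pin [(array([499., 106.,  44.]), 0.76)]
top keeper [(array([645., -80.,  66.]), 0.61)]
top keeper_pivot [(array([ 654., -108.,   89.]), 0.68), (array([634., -47.,  68.]), 0.62)]
top keeper_knob [(array([ 653., -104.,   88.]), 0.68)]
top cinnamon [(array([373., 236.,  19.]), 0.77)]
top teaspoon [(array([380.,  11.,  19.]), 0.58)]
top jam [(array([ 558., -362.,   -1.]), 0.63)]
top lemon [(array([ 440., -382.,    2.]), 0.76)]
top mandarin [(array([407., 434.,   1.]), 0.82)]
```

View pics/top0.png

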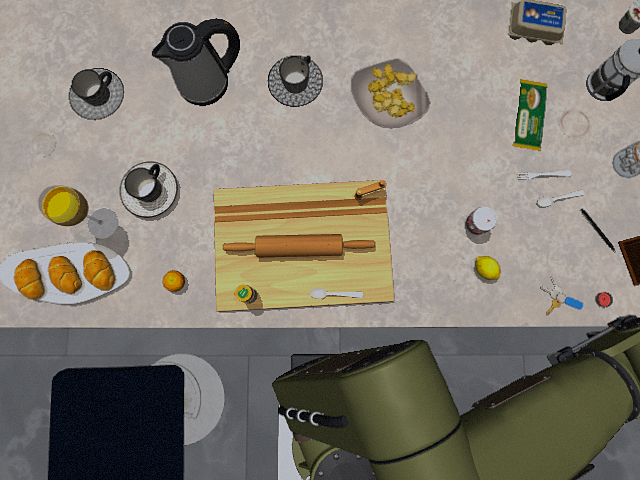

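View pics/scene0.png

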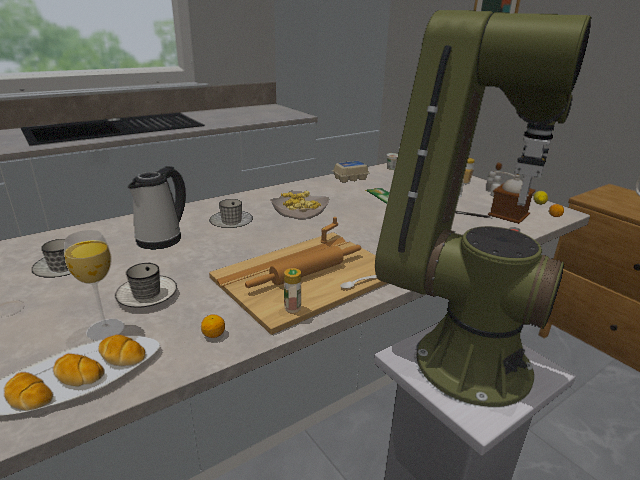

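```bash
python3 - <<'E'
from h import *
for n in ["top","scene"]:
    c=look(n); P=cloud(c)
    m=(P[...,2]>70)&(P[...,2]<80)&(abs(P[...,0]-500)<60)&(abs(P[...,1]-106)<125)
    q=P[m]; a=np.polyfit(q[:,1],q[:,0],1); print(n,"pin top fit x(y)",a,np.polyval(a,106),q.min(0),q.max(0))
    # board edges: plane z~20
    m=((P[...,2]>15)&(P[...,2]<25)&(P[...,0]>300)&(P[...,0]<760)&(abs(P[...,1]-100)<330)).astype(np.uint8)
    q=P[m>0]; r=cv2.minAreaRect(q[:,:2].astype(np.float32)); print("board rect",r, len(q))
    # knob, keeper
    m=(P[...,2]>80)&(P[...,2]<95)&(np.hypot(P[...,0]-655,P[...,1]+106)<25); print("knob",np.nanmean(P[m],0),m.sum())
    m=(P[...,2]>60)&(P[...,2]<75)&(np.hypot(P[...,0]-645,P[...,1]+78)<60); q=P[m]; print("keeper",q.mean(0),m.sum(),cv2.minAreaRect(q[:,:2].astype(np.float32)))
E
```

```text
top pin top fit x(y) [-2.21521346e-02  4.99239757e+02] 496.891630571303 [474.56189575  -2.68416422  70.00085856] [520.00890036 216.38859587  79.96006579]
board rect ((503.3740234375, 151.62054443359375), (325.765625, 563.8558349609375), 3.116910934448242) 15946
knob [ 652.92337556 -104.86378251   86.04993857] 23
keeper [642.11117609 -75.23366073  66.39282843] 190 ((644.0787963867188, -77.83062744140625), (18.0574893951416, 79.34954833984375), 18.722614288330078)
scene pin top fit x(y) [-1.17445389e-02  4.94822507e+02] 493.57758559525877 [474.60293476  -2.92686164  70.02320476] [516.9174564  217.59827093  78.91337761]
board rect ((504.725830078125, 149.7708282470703), (329.77685546875, 571.0211181640625), 3.088865041732788) 6490
knob [ 654.18196348 -103.97343504   84.9416717 ] 12
keeper [641.57732419 -74.28069359  66.63682177] 85 ((645.1879272460938, -76.81922912597656), (19.990680694580078, 78.24882507324219), 20.57758331298828)
```

Top view: pin at (300,245), the two-tone groove running from (215,212) to (388,203), keeper at (371,188) pointing right and back, cinnamon at (245,293) and teaspoon at (335,294). The detections agree with this. Next I'll refine the board yaw and the pin pose.

```bash
python3 - <<'E'
from h import *
c=look("top"); P=cloud(c)
X,Y,Z=P[...,0],P[...,1],P[...,2]
B=(Z>12)&(Z<26)&(X>320)&(X<690)&(Y>-150)&(Y<360)
# edges per column (x ext) and per row (y ext)
cols=[u for u in range(225,380,3)]
bk=[];fr=[]
for u in cols:
    v=np.where(B[:,u])[0]
    if len(v): bk.append(P[v[0],u]);fr.append(P[v[-1],u])
def rob(q):
    q=np.array(q); a=np.polyfit(q[:,1],q[:,0],1)
    for _ in range(5):
        r=q[:,0]-np.polyval(a,q[:,1]); k=abs(r-np.median(r))<3; a=np.polyfit(q[k,1],q[k,0],1)
    return a,k.sum()
for q in (bk,fr):
    a,n=rob(q); print("edge x(y): yaw",-a[0],"x at y=106",np.polyval(a,106),n)
# groove: dark lining by color, per column
hsv=cv2.cvtColor(c["color"],cv2.COLOR_RGB2HSV)
ed0=[];ed1=[]
f=K(c)
for u in list(range(222,350,3)):
    col=[(v,int(c["color"][v,u].sum())) for v in range(195,228)]
    d=[v for v,s in col if s<430]
    if u in(240,300,330): print(u,[s for v,s in col])
m=masks_of("pin","top")[0]["region"]
q=P[m]; print("pin mask",m.sum(),np.nanmin(q,0),np.nanmax(q,0))
for off in (-160,-130,-90,-50,0,50,90,130,160):
    k=abs(q[:,1]-106-off)<8; s=q[k]; 
    if len(s): 
        t=s[s[:,2]>s[:,2].max()-14]; print(off,"x mid",(s[:,0].min()+s[:,0].max())/2,"wmean",t[:,0].mean(),"ztop",s[:,2].max(),len(s))
E
```

```text
edge x(y): yaw 0.05376773309837964 x at y=106 666.4205936240885 52
edge x(y): yaw 0.05432804089858325 x at y=106 343.9764356737817 52
240 [484, 473, 464, 454, 460, 465, 459, 463, 483, 504, 241, 287, 294, 315, 303, 264, 272, 363, 466, 471, 333, 313, 316, 307, 296, 211, 448, 431, 430, 438, 444, 434, 455]
300 [477, 454, 446, 466, 459, 466, 447, 216, 270, 254, 286, 277, 278, 273, 421, 481, 485, 258, 277, 274, 303, 302, 180, 467, 420, 436, 444, 455, 457, 453, 459, 471, 457]
330 [457, 437, 449, 449, 490, 245, 243, 272, 262, 288, 266, 281, 389, 496, 509, 299, 273, 271, 294, 296, 237, 483, 457, 450, 443, 460, 455, 478, 462, 462, 435, 444, 443]
pin mask 2352 [468.63189953 -87.84174847  19.11817979] [525.59556913 300.93768958  83.57373278]
-160 x mid 500.3935663347538 wmean 500.4264485685885 ztop 62.459430638437425 54
-130 x mid 499.0594564129336 wmean 499.1440635821635 ztop 60.87922425897182 47
-90 x mid 496.4542427237527 wmean 498.88156789755743 ztop 79.13729476177105 126
-50 x mid 498.5940377159018 wmean 497.9273827458011 ztop 80.58719600498398 132
0 x mid 496.14211954479106 wmean 497.0192878660075 ztop 82.16786635968401 138
50 x mid 495.759005834571 wmean 495.8661328279294 ztop 79.54518542678647 147
90 x mid 494.21106033247884 wmean 495.17219663693163 ztop 81.30283019014337 135
130 x mid 493.8481827001315 wmean 494.3139240554126 ztop 60.48144775270225 50
160 x mid 493.58566917471194 wmean 493.6035921874254 ztop 62.39527822651144 52
```

```bash
cat >> h.py <<'E'
from scipy.spatial.transform import Rotation as Ro
import json
def plan(ways, fingers, start=None):
    """ways: (x,y,z,yaw_deg,nrows); prints rounded rows, tool pointing down."""
    s=manip.read_state(); p=np.array(s["eef_pos"]) if start is None else np.array(start[:3],float)
    yaw=np.degrees(s["eef_rot"][2]) if start is None else start[3]
    out=[]
    for x,y,z,ye,n in ways:
        dy=(ye-yaw+180)%360-180; p0=p.copy(); y0=yaw
        for i in range(1,n+1):
            g=p0+(np.array([x,y,z])-p0)*i/n
            a=np.radians(yaw); d=g-p
            t=np.round([d@[np.cos(a),np.sin(a),0], d@[np.sin(a),-np.cos(a),0], -d[2]],1)
            r=round(y0+dy*i/n-yaw,1)
            p=p+t[0]*np.array([np.cos(a),np.sin(a),0])+t[1]*np.array([np.sin(a),-np.cos(a),0])+np.array([0,0,-t[2]])
            yaw+=r
            out.append({"travel":[float(v) for v in t],"delta_rot":[0,0,-float(r)],"fingers":fingers})
    print(json.dumps(out).replace('}, ','},\n')); print("end",np.round(p,1),round(yaw,2), len(out))
E
python3 - <<'E'
from h import *
plan([(490,106,150,181.3,17)],0.3)
E
```

```text
[{"travel": [28.5, -24.9, 4.4], "delta_rot": [0, 0, -9.1], "fingers": 0.3},
{"travel": [32.2, -20.2, 4.4], "delta_rot": [0, 0, -9.1], "fingers": 0.3},
{"travel": [34.9, -14.8, 4.3], "delta_rot": [0, 0, -9.1], "fingers": 0.3},
{"travel": [36.8, -9.0, 4.4], "delta_rot": [0, 0, -9.1], "fingers": 0.3},
{"travel": [37.8, -3.2, 4.4], "delta_rot": [0, 0, -9.1], "fingers": 0.3},
{"travel": [37.8, 2.9, 4.4], "delta_rot": [0, 0, -9.0], "fingers": 0.3},
{"travel": [36.9, 8.7, 4.4], "delta_rot": [0, 0, -9.1], "fingers": 0.3},
{"travel": [35.0, 14.5, 4.3], "delta_rot": [0, 0, -9.1], "fingers": 0.3},
{"travel": [32.3, 19.8, 4.4], "delta_rot": [0, 0, -9.1], "fingers": 0.3},
{"travel": [28.8, 24.7, 4.4], "delta_rot": [0, 0, -9.1], "fingers": 0.3},
{"travel": [24.5, 29.0, 4.4], "delta_rot": [0, 0, -9.1], "fingers": 0.3},
{"travel": [19.6, 32.4, 4.4], "delta_rot": [0, 0, -9.1], "fingers": 0.3},
{"travel": [14.2, 35.1, 4.3], "delta_rot": [0, 0, -9.1], "fingers": 0.3},
{"travel": [8.5, 37.0, 4.4], "delta_rot": [0, 0, -9.1], "fingers": 0.3},
{"travel": [2.6, 37.8, 4.4], "delta_rot": [0, 0, -9.1], "fingers": 0.3},
{"travel": [-3.5, 37.8, 4.4], "delta_rot": [0, 0, -9.1], "fingers": 0.3},
{"travel": [-9.4, 36.7, 4.4], "delta_rot": [0, 0, -9.1], "fingers": 0.3}]
end [490. 106. 150.] 181.35 17
```

Call:
{"op": "send_rows", "data": {
  "plan": [
    {"travel": [28.5, -24.9, 4.4], "delta_rot": [0, 0, -9.1], "fingers": 0},
    {"travel": [32.2, -20.2, 4.4], "delta_rot": [0, 0, -9.1], "fingers": 0},
    {"travel": [34.9, -14.8, 4.3], "delta_rot": [0, 0, -9.1], "fingers": 0},
    {"travel": [36.8, -9.0, 4.4], "delta_rot": [0, 0, -9.1], "fingers": 0},
    {"travel": [37.8, -3.2, 4.4], "delta_rot": [0, 0, -9.1], "fingers": 0},
    {"travel": [37.8, 2.9, 4.4], "delta_rot": [0, 0, -9.0], "fingers": 0},
    {"travel": [36.9, 8.7, 4.4], "delta_rot": [0, 0, -9.1], "fingers": 0},
    {"travel": [35.0, 14.5, 4.3], "delta_rot": [0, 0, -9.1], "fingers": 0},
    {"travel": [32.3, 19.8, 4.4], "delta_rot": [0, 0, -9.1], "fingers": 0},
    {"travel": [28.8, 24.7, 4.4], "delta_rot": [0, 0, -9.1], "fingers": 0},
    {"travel": [24.5, 29.0, 4.4], "delta_rot": [0, 0, -9.1], "fingers": 0},
    {"travel": [19.6, 32.4, 4.4], "delta_rot": [0, 0, -9.1], "fingers": 0},
    {"travel": [14.2, 35.1, 4.3], "delta_rot": [0, 0, -9.1], "fingers": 0},
    {"travel": [8.5, 37.0, 4.4], "delta_rot": [0, 0, -9.1], "fingers": 0},
    {"travel": [2.6, 37.8, 4.4], "delta_rot": [0, 0, -9.1], "fingers": 0},
    {"travel": [-3.5, 37.8, 4.4], "delta_rot": [0, 0, -9.1], "fingers": 0},
    {"travel": [-9.4, 36.7, 4.4], "delta_rot": [0, 0, -9.1], "fingers": 0},
    {"travel": [0, 0, 0], "delta_rot": [0, 0, 0], "fingers": 0},
    {"travel": [0, 0, 0], "delta_rot": [0, 0, 0], "fingers": 0}
  ]
}}

```text
clock: 3.78
eef_pos: [489.8, 105.7, 149.9]
eef_rot: [-3.141, -0.0, -3.12]
wrist_force: [-0.7, -0.5, -0.3]
finger_gap: 47.2
```

Call:
{"op": "send_rows", "data": {
  "plan": [
    {"travel": [0, 0, 26], "delta_rot": [0, 0, 0], "fingers": 0},
    {"travel": [0, 0, 22], "delta_rot": [0, 0, 0], "fingers": 0},
    {"travel": [0, 0, 4], "delta_rot": [0, 0, 0], "fingers": 0},
    {"travel": [0, 0, 1.5], "delta_rot": [0, 0, 0], "fingers": 0},
    {"travel": [0, 0, 0.5], "delta_rot": [0, 0, 0], "fingers": 0},
    {"travel": [0, 0, 0], "delta_rot": [0, 0, 0], "fingers": 0}
  ]
}}

```text
clock: 4.53
eef_pos: [490.2, 106.0, 96.5]
eef_rot: [3.141, 0.001, -3.118]
wrist_force: [0.3, -0.7, -0.3]
finger_gap: 46.6
```

Call:
{"op": "send_rows", "data": {
  "plan": [
    {"travel": [0, 0, 1], "delta_rot": [0, 0, 0], "fingers": 0},
    {"travel": [0, 0, 1], "delta_rot": [0, 0, 0], "fingers": 0},
    {"travel": [0, 0, 0], "delta_rot": [0, 0, 0], "fingers": 0}
  ]
}}

```text
clock: 4.9
eef_pos: [490.8, 106.1, 95.0]
eef_rot: [3.141, 0.002, -3.118]
wrist_force: [0.3, -0.4, 7.7]
finger_gap: 47.3
```

Call:
{"op": "send_rows", "data": {
  "plan": [
    {"travel": [-2, 0, 0.2], "delta_rot": [0, 0, -0.1], "fingers": 0},
    {"travel": [-4, 0, 0], "delta_rot": [0, 0, -0.1], "fingers": 0},
    {"travel": [-5, 0, 0], "delta_rot": [0, 0, -0.1], "fingers": 0},
    {"travel": [-5, 0, 0], "delta_rot": [0, 0, -0.1], "fingers": 0},
    {"travel": [-5, 0, 0], "delta_rot": [0, 0, -0.1], "fingers": 0},
    {"travel": [-5, 0, 0], "delta_rot": [0, 0, -0.1], "fingers": 0},
    {"travel": [-3, 0, 0], "delta_rot": [0, 0, 0], "fingers": 0},
    {"travel": [-1, 0, 0], "delta_rot": [0, 0, 0], "fingers": 0},
    {"travel": [0, 0, 0], "delta_rot": [0, 0, 0], "fingers": 0}
  ]
}}

```text
clock: 6.02
eef_pos: [521.0, 106.7, 95.0]
eef_rot: [-3.141, 0.003, -3.108]
wrist_force: [1.0, -2.3, 10.6]
finger_gap: 46.8
```

```bash
cat >> h.py <<'E'
def pin():
    c=look("top"); P=cloud(c); m=masks_of("pin","top")
    if not m: print("no pin"); return
    q=P[m[0]["region"]]; q=q[np.isfinite(q[:,0])]
    xs=[];ys=[]
    for y in list(range(-65,-5,8))+list(range(5,215,8))+list(range(220,280,8)):
        s=q[abs(q[:,1]-y)<4]; 
        if len(s)<10: continue
        # only pin-like strips: full width
        if s[:,2].max()>90: continue
        k=s[s[:,2]>s[:,2].max()-14]; xs.append(k[:,0].mean()); ys.append(y)
    xs=np.array(xs);ys=np.array(ys);a=np.polyfit(ys,xs,1)
    for _ in range(4):
        r=xs-np.polyval(a,ys); k=abs(r)<2.5; a=np.polyfit(ys[k],xs[k],1)
    b=q[(q[:,1]>5)&(q[:,1]<210)]; b=b[b[:,2]<85]
    print("pin x@106 %.1f yaw %.3f"%(np.polyval(a,106),-a[0]),k.sum(),len(k),"topz",np.percentile(b[:,2],[50,90,98]),"y",q[:,1].min(),q[:,1].max())
    s=manip.read_state(); print(s["clock"],s["eef_pos"],s["wrist_force"])
    return c
E
python3 - <<'E'
from h import *
c=pin(); cv2.imwrite("pics/t1.png",cv2.resize(c["color"][170:320,190:410,::-1],None,fx=3,fy=3))
E
```

```text
pin x@106 510.3 yaw 0.032 10 21 topz [69.37720696 75.9945548  79.20765486] y -91.51413237913492 310.00419452269495
6.125 [520.95603592 106.74770999  95.0110604 ] [ 0.65537895 -1.79956953 10.25568792]
```

Call:
{"op": "send_rows", "data": {
  "plan": [
    {"travel": [0, 0, -4], "delta_rot": [0, 0, 0], "fingers": 0},
    {"travel": [0, 0, -4], "delta_rot": [0, 0, 0], "fingers": 0},
    {"travel": [8, 0, 0], "delta_rot": [0, 0, 0.3], "fingers": 0},
    {"travel": [8, 0, 0], "delta_rot": [0, 0, 0], "fingers": 0},
    {"travel": [0, 0, 4], "delta_rot": [0, 0, 0], "fingers": 0},
    {"travel": [0, 0, 2.5], "delta_rot": [0, 0, 0], "fingers": 0},
    {"travel": [0, 0, 1.5], "delta_rot": [0, 0, 0], "fingers": 0},
    {"travel": [0, 0, 0], "delta_rot": [0, 0, 0], "fingers": 0},
    {"travel": [-2, 0, 0], "delta_rot": [0, 0, -0.1], "fingers": 0},
    {"travel": [-4, 0, 0], "delta_rot": [0, 0, -0.1], "fingers": 0},
    {"travel": [-5, 0, 0], "delta_rot": [0, 0, -0.1], "fingers": 0},
    {"travel": [-5, 0, 0], "delta_rot": [0, 0, -0.1], "fingers": 0},
    {"travel": [-5, 0, 0], "delta_rot": [0, 0, -0.1], "fingers": 0},
    {"travel": [-5, 0, 0], "delta_rot": [0, 0, -0.1], "fingers": 0},
    {"travel": [-3, 0, 0], "delta_rot": [0, 0, 0], "fingers": 0},
    {"travel": [-1, 0, 0], "delta_rot": [0, 0, 0], "fingers": 0},
    {"travel": [0, 0, 0], "delta_rot": [0, 0, 0], "fingers": 0},
    {"travel": [0, 0, -4], "delta_rot": [0, 0, 0], "fingers": 0},
    {"travel": [0, 0, -6], "delta_rot": [0, 0, 0], "fingers": 0}
  ]
}}

```text
clock: 8.5
eef_pos: [533.8, 107.4, 103.7]
eef_rot: [-3.142, -0.001, -3.102]
wrist_force: [-0.5, 0.7, 0.7]
finger_gap: 47.1
```

```bash
python3 - <<'E'
from h import *
c=pin(); cv2.imwrite("pics/t2.png",cv2.resize(c["color"][170:320,190:410,::-1],None,fx=3,fy=3))
E
```

```text
no pinTraceback (most recent call last):
  File "<stdin>", line 2, in <module>
TypeError: 'NoneType' object is not subscriptable
```

```bash
cat >> h.py <<'E'
def pin2(save=None, lo=480, hi=640):
    for n in ("top","scene"):
        c=look(n); P=cloud(c).reshape(-1,3); o=[]
        for a,b,zl,zh in ((-75,-15,46,66),(5,50,62,82),(165,208,62,82),(228,285,46,66)):
            k=(P[:,1]>a)&(P[:,1]<b)&(P[:,2]>zl)&(P[:,2]<zh)&(P[:,0]>lo)&(P[:,0]<hi)
            s=P[k]; o.append((int(k.sum()),*np.round([np.median(s[:,0]),np.ptp(np.percentile(s[:,0],[5,95])),np.percentile(s[:,2],95)],1)) if k.sum()>3 else 0)
        print(n,o,[(np.round(w(c,d["at"])),round(d["confidence"],2)) for d in tip_of("pin",n)[:1]])
        if save: cv2.imwrite(f"pics/{save}_{n}.png",cv2.resize(c["color"][160:320,190:410,::-1],None,fx=3,fy=3))
    s=manip.read_state(); print(s["clock"],s["eef_pos"],s["wrist_force"])
E
python3 - <<'E'
from h import *
pin2("a")
E
```

```text
top [(226, np.float64(532.1), np.float64(112.9), np.float64(65.4)), (136, np.float64(519.5), np.float64(38.5), np.float64(76.4)), (35, np.float64(510.4), np.float64(15.3), np.float64(76.2)), (173, np.float64(523.7), np.float64(17.9), np.float64(61.8))] []
scene [(134, np.float64(527.9), np.float64(114.2), np.float64(63.1)), (134, np.float64(518.7), np.float64(29.5), np.float64(78.0)), (151, np.float64(515.7), np.float64(31.1), np.float64(76.9)), (131, np.float64(519.9), np.float64(15.9), np.float64(59.4))] [(array([531., 103.,  46.]), 0.76)]
8.8 [533.84468531 107.43554934 103.5405319 ] [-0.3321825  -0.3389689   0.52012702]
```

View pics/a_scene.png

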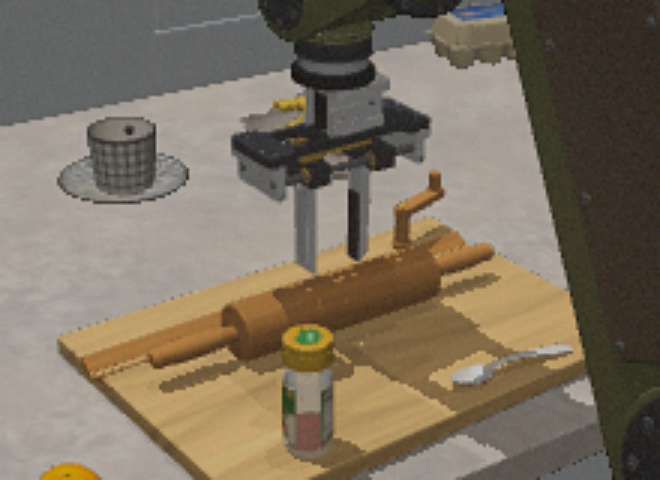

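The scene crop shows the fingers just above the barrel and the pin straight, with about 70 mm still to go. Two more strokes.

Call:
{"op": "send_rows", "data": {
  "plan": [
    {"travel": [7, 0, 0], "delta_rot": [0, 0, 0.3], "fingers": 0},
    {"travel": [7, 0, 4], "delta_rot": [0, 0, 0], "fingers": 0},
    {"travel": [0, 0, 3], "delta_rot": [0, 0, 0], "fingers": 0},
    {"travel": [0, 0, 2], "delta_rot": [0, 0, 0], "fingers": 0},
    {"travel": [0, 0, 1], "delta_rot": [0, 0, 0], "fingers": 0},
    {"travel": [0, 0, 0], "delta_rot": [0, 0, 0], "fingers": 0},
    {"travel": [-2, 0, 0], "delta_rot": [0, 0, -0.1], "fingers": 0},
    {"travel": [-4, 0, 0], "delta_rot": [0, 0, -0.1], "fingers": 0},
    {"travel": [-5, 0, 0], "delta_rot": [0, 0, -0.1], "fingers": 0},
    {"travel": [-5, 0, 0], "delta_rot": [0, 0, -0.1], "fingers": 0},
    {"travel": [-5, 0, 0], "delta_rot": [0, 0, -0.1], "fingers": 0},
    {"travel": [-5, 0, 0], "delta_rot": [0, 0, -0.1], "fingers": 0},
    {"travel": [-3, 0, 0], "delta_rot": [0, 0, 0], "fingers": 0},
    {"travel": [-1, 0, 0], "delta_rot": [0, 0, 0], "fingers": 0},
    {"travel": [0, 0, 0], "delta_rot": [0, 0, 0], "fingers": 0},
    {"travel": [0, 0, -4], "delta_rot": [0, 0, 0], "fingers": 0},
    {"travel": [0, 0, -6], "delta_rot": [0, 0, 0], "fingers": 0},
    {"travel": [7, 0, 0], "delta_rot": [0, 0, 0.3], "fingers": 0}
  ]
}}

```text
clock: 11.05
eef_pos: [543.0, 107.9, 104.0]
eef_rot: [3.141, 0.001, -3.103]
wrist_force: [-0.6, -0.4, -0.4]
finger_gap: 46.9
```

Call:
{"op": "send_rows", "data": {
  "plan": [
    {"travel": [7, 0, 4], "delta_rot": [0, 0, 0], "fingers": 0},
    {"travel": [0, 0, 3], "delta_rot": [0, 0, 0], "fingers": 0},
    {"travel": [0, 0, 2], "delta_rot": [0, 0, 0], "fingers": 0},
    {"travel": [0, 0, 1], "delta_rot": [0, 0, 0], "fingers": 0},
    {"travel": [0, 0, 0], "delta_rot": [0, 0, 0], "fingers": 0},
    {"travel": [-2, 0, 0], "delta_rot": [0, 0, -0.1], "fingers": 0},
    {"travel": [-4, 0, 0], "delta_rot": [0, 0, -0.1], "fingers": 0},
    {"travel": [-5, 0, 0], "delta_rot": [0, 0, -0.1], "fingers": 0},
    {"travel": [-5, 0, 0], "delta_rot": [0, 0, -0.1], "fingers": 0},
    {"travel": [-5, 0, 0], "delta_rot": [0, 0, -0.1], "fingers": 0},
    {"travel": [-5, 0, 0], "delta_rot": [0, 0, -0.1], "fingers": 0},
    {"travel": [-3, 0, 0], "delta_rot": [0, 0, 0], "fingers": 0},
    {"travel": [-1, 0, 0], "delta_rot": [0, 0, 0], "fingers": 0},
    {"travel": [0, 0, 0], "delta_rot": [0, 0, 0], "fingers": 0},
    {"travel": [0, 0, -4], "delta_rot": [0, 0, 0], "fingers": 0},
    {"travel": [0, 0, -6], "delta_rot": [0, 0, 0], "fingers": 0}
  ]
}}

```text
clock: 13.05
eef_pos: [565.8, 108.9, 103.6]
eef_rot: [3.142, -0.001, -3.092]
wrist_force: [0.0, 0.1, 0.3]
finger_gap: 47.0
```

```bash
python3 - <<'E'
from h import *
pin2("b",500,600)
E
```

```text
top [(184, np.float64(560.6), np.float64(17.9), np.float64(61.1)), (151, np.float64(552.9), np.float64(38.2), np.float64(77.8)), (35, np.float64(543.1), np.float64(17.0), np.float64(77.7)), (183, np.float64(554.3), np.float64(19.1), np.float64(61.2))] []
scene [(93, np.float64(557.9), np.float64(15.5), np.float64(59.6)), (131, np.float64(549.5), np.float64(31.3), np.float64(77.3)), (143, np.float64(546.5), np.float64(33.1), np.float64(76.8)), (127, np.float64(550.7), np.float64(15.6), np.float64(60.3))] [(array([561., 107.,  47.]), 0.79)]
13.25 [565.89830783 108.94212505 103.73698667] [-0.12544178 -0.08936594 -0.52118507]
```

Call:
{"op": "send_rows", "data": {
  "plan": [
    {"travel": [8, 0, 0], "delta_rot": [0, 0, 1.5], "fingers": 0},
    {"travel": [7, 0, 4], "delta_rot": [0, 0, 0], "fingers": 0},
    {"travel": [0, 0, 3], "delta_rot": [0, 0, 0], "fingers": 0},
    {"travel": [0, 0, 2], "delta_rot": [0, 0, 0], "fingers": 0},
    {"travel": [0, 0, 1], "delta_rot": [0, 0, 0], "fingers": 0},
    {"travel": [0, 0, 0], "delta_rot": [0, 0, 0], "fingers": 0},
    {"travel": [-2, 0, 0], "delta_rot": [0, 0, -0.3], "fingers": 0},
    {"travel": [-4, 0, 0], "delta_rot": [0, 0, -0.3], "fingers": 0},
    {"travel": [-5, 0, 0], "delta_rot": [0, 0, -0.4], "fingers": 0},
    {"travel": [-5, 0, 0], "delta_rot": [0, 0, -0.4], "fingers": 0},
    {"travel": [-5, 0, 0], "delta_rot": [0, 0, -0.4], "fingers": 0},
    {"travel": [-5, 0, 0], "delta_rot": [0, 0, -0.4], "fingers": 0},
    {"travel": [-2, 0, 0], "delta_rot": [0, 0, 0], "fingers": 0},
    {"travel": [-1, 0, 0], "delta_rot": [0, 0, 0], "fingers": 0},
    {"travel": [0, 0, 0], "delta_rot": [0, 0, 0], "fingers": 0},
    {"travel": [0, 0, -4], "delta_rot": [0, 0, 0], "fingers": 0},
    {"travel": [0, 0, -6], "delta_rot": [0, 0, 0], "fingers": 0}
  ]
}}

```text
clock: 15.38
eef_pos: [579.8, 109.6, 103.7]
eef_rot: [3.142, -0.001, -3.08]
wrist_force: [0.5, -0.5, -0.7]
finger_gap: 47.0
```

```bash
python3 - <<'E'
from h import *
pin2("c",520,620)
E
```

```text
top [(179, np.float64(575.9), np.float64(17.8), np.float64(60.9)), (161, np.float64(568.7), np.float64(38.4), np.float64(78.2)), (33, np.float64(558.3), np.float64(17.5), np.float64(76.8)), (181, np.float64(569.4), np.float64(19.8), np.float64(61.0))] []
scene [(94, np.float64(572.4), np.float64(13.6), np.float64(61.1)), (127, np.float64(563.9), np.float64(29.6), np.float64(77.6)), (144, np.float64(561.7), np.float64(31.4), np.float64(77.0)), (128, np.float64(566.1), np.float64(13.2), np.float64(60.6))] [(array([576., 108.,  50.]), 0.85)]
15.575 [579.90758479 109.60465393 103.7443836 ] [0.54355301 0.3322899  0.14680874]
```

Call:
{"op": "send_rows", "data": {
  "plan": [
    {"travel": [8, 0, 0], "delta_rot": [0, 0, 1.5], "fingers": 0},
    {"travel": [7, 0, 4], "delta_rot": [0, 0, 0], "fingers": 0},
    {"travel": [0, 0, 3], "delta_rot": [0, 0, 0], "fingers": 0},
    {"travel": [0, 0, 2], "delta_rot": [0, 0, 0], "fingers": 0},
    {"travel": [0, 0, 1], "delta_rot": [0, 0, 0], "fingers": 0},
    {"travel": [0, 0, 0], "delta_rot": [0, 0, 0], "fingers": 0},
    {"travel": [-2, 0, 0], "delta_rot": [0, 0, -0.3], "fingers": 0},
    {"travel": [-4, 0, 0], "delta_rot": [0, 0, -0.3], "fingers": 0},
    {"travel": [-4, 0, 0], "delta_rot": [0, 0, -0.4], "fingers": 0},
    {"travel": [-4, 0, 0], "delta_rot": [0, 0, -0.4], "fingers": 0},
    {"travel": [-4, 0, 0], "delta_rot": [0, 0, -0.4], "fingers": 0},
    {"travel": [-4, 0, 0], "delta_rot": [0, 0, -0.4], "fingers": 0},
    {"travel": [-4, 0, 0], "delta_rot": [0, 0, 0], "fingers": 0},
    {"travel": [-3, 0, 0], "delta_rot": [0, 0, 0], "fingers": 0},
    {"travel": [-2, 0, 0], "delta_rot": [0, 0, 0], "fingers": 0},
    {"travel": [0, 0, 0], "delta_rot": [0, 0, 0], "fingers": 0},
    {"travel": [0, 0, -4], "delta_rot": [0, 0, 0], "fingers": 0},
    {"travel": [0, 0, -6], "delta_rot": [0, 0, 0], "fingers": 0}
  ]
}}

```text
clock: 17.82
eef_pos: [595.8, 110.6, 104.1]
eef_rot: [3.142, -0.0, -3.067]
wrist_force: [0.5, -0.4, -0.3]
finger_gap: 47.2
```

```bash
python3 - <<'E'
from h import *
pin2("d",530,625)
E
```

```text
top [(151, np.float64(603.7), np.float64(16.8), np.float64(55.9)), (119, np.float64(594.0), np.float64(33.1), np.float64(71.1)), (13, np.float64(579.6), np.float64(8.2), np.float64(71.9)), (130, np.float64(589.5), np.float64(15.6), np.float64(54.6))] []
scene [(57, np.float64(603.5), np.float64(16.1), np.float64(54.0)), (89, np.float64(595.5), np.float64(29.5), np.float64(70.5)), (99, np.float64(587.3), np.float64(26.8), np.float64(71.1)), (82, np.float64(587.6), np.float64(13.2), np.float64(54.1))] [(array([599., 106.,  42.]), 0.68)]
18.025 [595.93057802 110.59864622 104.0115486 ] [-0.13088271  0.09808275  0.55607632]
```

View pics/d_scene.png

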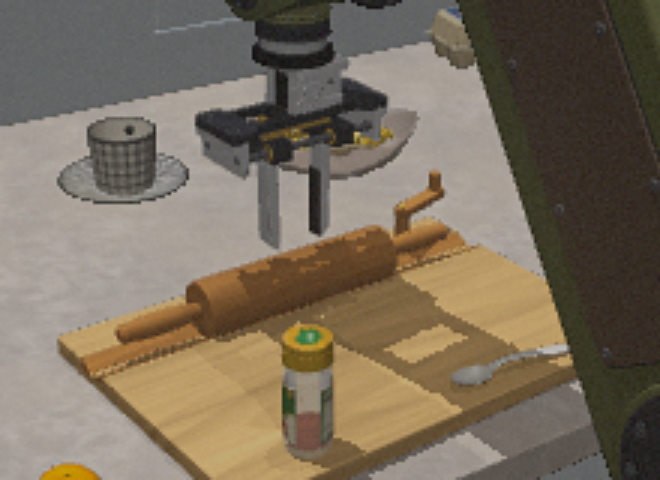

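The pin has dropped into the groove: its handles are 7 mm lower and its yaw is 0.047 against the board's 0.054. Next is the keeper.

```bash
cat >> h.py <<'E'
PV=np.array([634.5,-47.7]); YB=.054
def tcp(th,d):
    a=YB; e=lambda v:np.array([np.cos(a)*v[0]-np.sin(a)*v[1],np.sin(a)*v[0]+np.cos(a)*v[1]])
    p=PV+60*e((-np.sin(th),-np.cos(th)))-d*e((-np.cos(th),np.sin(th)))
    return p[0],p[1],np.degrees(np.pi-th+a)
E
python3 - <<'E'
from h import *
x,y,a=tcp(-.268,26)
plan([(596,110,150,184.3,2),(x,y,150,a,7),(x,y,91,a,3)],0.85,start=None)
E
```

```text
[{"travel": [-0.0, -0.3, -23.0], "delta_rot": [0, 0, -0.0], "fingers": 0.85},
{"travel": [-0.0, -0.3, -23.0], "delta_rot": [0, 0, -0.1], "fingers": 0.85},
{"travel": [-9.5, -30.3, 0.0], "delta_rot": [0, 0, -2.0], "fingers": 0.85},
{"travel": [-8.4, -30.6, 0.0], "delta_rot": [0, 0, -2.0], "fingers": 0.85},
{"travel": [-7.3, -30.9, 0.0], "delta_rot": [0, 0, -2.0], "fingers": 0.85},
{"travel": [-6.3, -31.1, 0.0], "delta_rot": [0, 0, -2.1], "fingers": 0.85},
{"travel": [-5.1, -31.3, 0.0], "delta_rot": [0, 0, -2.0], "fingers": 0.85},
{"travel": [-4.0, -31.5, 0.0], "delta_rot": [0, 0, -2.0], "fingers": 0.85},
{"travel": [-2.9, -31.6, 0.0], "delta_rot": [0, 0, -2.0], "fingers": 0.85},
{"travel": [-0.0, 0.0, 19.7], "delta_rot": [0, 0, -0.0], "fingers": 0.85},
{"travel": [-0.0, 0.0, 19.6], "delta_rot": [0, 0, -0.0], "fingers": 0.85},
{"travel": [-0.0, 0.0, 19.7], "delta_rot": [0, 0, -0.0], "fingers": 0.85}]
end [678.1 -96.4  91. ] -161.56 12
```

Call:
{"op": "send_rows", "data": {
  "plan": [
    {"travel": [0, 0, -23], "delta_rot": [0, 0, 0], "fingers": 0.85},
    {"travel": [0, 0, -23], "delta_rot": [0, 0, 0], "fingers": 0.85},
    {"travel": [-9.5, -30.3, 0], "delta_rot": [0, 0, -2], "fingers": 0.85},
    {"travel": [-8.4, -30.6, 0], "delta_rot": [0, 0, -2], "fingers": 0.85},
    {"travel": [-7.3, -30.9, 0], "delta_rot": [0, 0, -2], "fingers": 0.85},
    {"travel": [-6.3, -31.1, 0], "delta_rot": [0, 0, -2.1], "fingers": 0.85},
    {"travel": [-5.1, -31.3, 0], "delta_rot": [0, 0, -2], "fingers": 0.85},
    {"travel": [-4, -31.5, 0], "delta_rot": [0, 0, -2], "fingers": 0.85},
    {"travel": [-2.9, -31.6, 0], "delta_rot": [0, 0, -2], "fingers": 0.85},
    {"travel": [0, 0, 20], "delta_rot": [0, 0, 0], "fingers": 0.85},
    {"travel": [0, 0, 20], "delta_rot": [0, 0, 0], "fingers": 0.85},
    {"travel": [0, 0, 14], "delta_rot": [0, 0, 0], "fingers": 0.85},
    {"travel": [0, 0, 5], "delta_rot": [0, 0, 0], "fingers": 0.85},
    {"travel": [0, 0, 0], "delta_rot": [0, 0, 0], "fingers": 0.85},
    {"travel": [0, 0, 0], "delta_rot": [0, 0, 0], "fingers": 0.85}
  ]
}}

```text
clock: 19.9
eef_pos: [678.0, -95.9, 91.5]
eef_rot: [-3.141, 0.001, -2.821]
wrist_force: [0.0, 0.1, -0.0]
finger_gap: 6.9
```

```bash
python3 - <<'E'
from h import *
c=look("scene"); cv2.imwrite("pics/k_scene.png",cv2.resize(c["color"][160:300,240:420,::-1],None,fx=4,fy=4))
x,y,a=tcp(-.268,13.5)
W=[(x,y,91,a,4)]
for t in np.linspace(-.268,1.571,32)[1:]: W.append((*tcp(t,13.5)[:2],91,tcp(t,0)[2],1))
plan(W,.85)
E
```

```text
[{"travel": [3.1, -0.1, 0.1], "delta_rot": [0, 0, -0.0], "fingers": 0.85},
{"travel": [3.2, -0.2, 0.2], "delta_rot": [0, 0, -0.1], "fingers": 0.85},
{"travel": [3.1, -0.1, 0.1], "delta_rot": [0, 0, 0.0], "fingers": 0.85},
{"travel": [3.1, -0.1, 0.2], "delta_rot": [0, 0, -0.0], "fingers": 0.85},
{"travel": [3.6, -0.7, -0.0], "delta_rot": [0, 0, 3.4], "fingers": 0.85},
{"travel": [3.6, -0.7, -0.0], "delta_rot": [0, 0, 3.4], "fingers": 0.85},
{"travel": [3.6, -0.7, -0.0], "delta_rot": [0, 0, 3.4], "fingers": 0.85},
{"travel": [3.5, -0.7, -0.0], "delta_rot": [0, 0, 3.4], "fingers": 0.85},
{"travel": [3.6, -0.7, -0.0], "delta_rot": [0, 0, 3.4], "fingers": 0.85},
{"travel": [3.6, -0.7, -0.0], "delta_rot": [0, 0, 3.4], "fingers": 0.85},
{"travel": [3.6, -0.7, -0.0], "delta_rot": [0, 0, 3.4], "fingers": 0.85},
{"travel": [3.6, -0.7, -0.0], "delta_rot": [0, 0, 3.4], "fingers": 0.85},
{"travel": [3.6, -0.7, -0.0], "delta_rot": [0, 0, 3.4], "fingers": 0.85},
{"travel": [3.5, -0.6, -0.0], "delta_rot": [0, 0, 3.4], "fingers": 0.85},
{"travel": [3.6, -0.7, -0.0], "delta_rot": [0, 0, 3.4], "fingers
[... 824 characters left out ...]
{"travel": [3.6, -0.7, -0.0], "delta_rot": [0, 0, 3.4], "fingers": 0.85},
{"travel": [3.5, -0.7, -0.0], "delta_rot": [0, 0, 3.4], "fingers": 0.85},
{"travel": [3.6, -0.7, -0.0], "delta_rot": [0, 0, 3.4], "fingers": 0.85},
{"travel": [3.6, -0.7, -0.0], "delta_rot": [0, 0, 3.4], "fingers": 0.85},
{"travel": [3.6, -0.7, -0.0], "delta_rot": [0, 0, 3.4], "fingers": 0.85},
{"travel": [3.6, -0.7, -0.0], "delta_rot": [0, 0, 3.4], "fingers": 0.85},
{"travel": [3.6, -0.7, -0.0], "delta_rot": [0, 0, 3.4], "fingers": 0.85},
{"travel": [3.5, -0.7, -0.0], "delta_rot": [0, 0, 3.4], "fingers": 0.85},
{"travel": [3.6, -0.7, -0.0], "delta_rot": [0, 0, 3.4], "fingers": 0.85}]
end [575.3 -64.4  91. ] -266.95 35
```

View pics/k_scene.png

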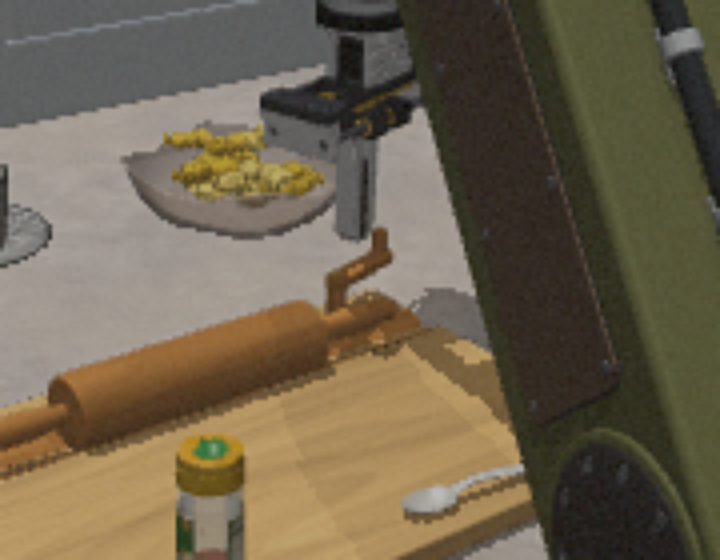

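The fingertips (355,235) are behind the knob (380,242), at knob height. Starting the sweep.

Call:
{"op": "send_rows", "data": {
  "plan": [
    {"travel": [3, 0, 0], "delta_rot": [0, 0, 0], "fingers": 0.85},
    {"travel": [3, -0.5, 0.5], "delta_rot": [0, 0, 0], "fingers": 0.85},
    {"travel": [3, 0, 0], "delta_rot": [0, 0, 0], "fingers": 0.85},
    {"travel": [3, 0, 0], "delta_rot": [0, 0, 0], "fingers": 0.85},
    {"travel": [3.6, -0.7, 0], "delta_rot": [0, 0, 3.4], "fingers": 0.85},
    {"travel": [3.6, -0.7, 0], "delta_rot": [0, 0, 3.4], "fingers": 0.85},
    {"travel": [3.6, -0.7, 0], "delta_rot": [0, 0, 3.4], "fingers": 0.85},
    {"travel": [3.6, -0.7, 0], "delta_rot": [0, 0, 3.4], "fingers": 0.85},
    {"travel": [3.6, -0.7, 0], "delta_rot": [0, 0, 3.4], "fingers": 0.85},
    {"travel": [3.6, -0.7, 0], "delta_rot": [0, 0, 3.4], "fingers": 0.85},
    {"travel": [3.6, -0.7, 0], "delta_rot": [0, 0, 3.4], "fingers": 0.85},
    {"travel": [0, 0, 0], "delta_rot": [0, 0, 0], "fingers": 0.85}
  ]
}}

```text
clock: 21.45
eef_pos: [642.2, -108.7, 90.4]
eef_rot: [-3.142, 0.0, 3.047]
wrist_force: [-0.9, 0.9, -0.1]
finger_gap: 7.4
```

```bash
cat >> h.py <<'E'
def keep():
    for n in ("top","scene"):
        c=look(n); 
        for o in ("keeper_knob","keeper_pivot"):
            for d in tip_of(o,n)[:2]:
                p=w(c,d["at"]); v=p[:2]-PV; print(n,o,np.round(p),round(d["confidence"],2),"th %.2f"%(np.arctan2(-(v@[np.cos(YB),np.sin(YB)]),-(v@[-np.sin(YB),np.cos(YB)]))))
        P=cloud(c).reshape(-1,3); q=P[(P[:,2]>60)&(P[:,2]<71)&(np.hypot(*(P[:,:2]-PV).T)<78)&(P[:,1]<-15)]
        if len(q)>10: print("bar",len(q),cv2.minAreaRect(q[:,:2].astype(np.float32)))
    s=manip.read_state(); print(s["clock"],s["eef_pos"],s["wrist_force"]); return c
E
python3 -c "
from h import *
keep()"
```

```text
top keeper_pivot [639. -45.  66.] 0.95 th -2.04
top keeper_pivot [377.  13.  19.] 0.64 th 1.85
bar 26 ((633.984375, -45.930885314941406), (12.049718856811523, 16.979909896850586), 77.96773529052734)
scene keeper_knob [ 631. -110.   87.] 0.61 th 0.11
scene keeper_pivot [637. -43.  64.] 0.75 th -2.61
scene keeper_pivot [375.   8.  18.] 0.55 th 1.84
bar 97 ((632.0757446289062, -78.14350128173828), (78.61048126220703, 23.376327514648438), 84.04463195800781)
21.75 [ 642.40764903 -108.52346021   90.1820944 ] [0.16091554 0.54148805 0.10091687]
```

Call:
{"op": "send_rows", "data": {
  "plan": [
    {"travel": [3.6, -0.7, 0], "delta_rot": [0, 0, 3.4], "fingers": 0.85},
    {"travel": [3.6, -0.7, 0], "delta_rot": [0, 0, 3.4], "fingers": 0.85},
    {"travel": [3.6, -0.7, 0], "delta_rot": [0, 0, 3.4], "fingers": 0.85},
    {"travel": [3.6, -0.7, 0], "delta_rot": [0, 0, 3.4], "fingers": 0.85},
    {"travel": [3.6, -0.7, 0], "delta_rot": [0, 0, 3.4], "fingers": 0.85},
    {"travel": [3.6, -0.7, 0], "delta_rot": [0, 0, 3.4], "fingers": 0.85},
    {"travel": [3.6, -0.7, 0], "delta_rot": [0, 0, 3.4], "fingers": 0.85},
    {"travel": [3.6, -0.7, 0], "delta_rot": [0, 0, 3.4], "fingers": 0.85},
    {"travel": [3.6, -0.7, 0], "delta_rot": [0, 0, 3.4], "fingers": 0.85},
    {"travel": [3.6, -0.7, 0], "delta_rot": [0, 0, 3.4], "fingers": 0.85},
    {"travel": [3.6, -0.7, 0], "delta_rot": [0, 0, 3.4], "fingers": 0.85},
    {"travel": [3.6, -0.7, 0], "delta_rot": [0, 0, 3.4], "fingers": 0.85},
    {"travel": [3.6, -0.7, 0], "delta_rot": [0, 0, 3.4], "fingers": 0.85},
    {"travel": [3.6, -0.7, 0], "delta_rot": [0, 0, 3.4], "fingers": 0.85},
    {"travel": [3.6, -0.7, 0], "delta_rot": [0, 0, 3.4], "fingers": 0.85},
    {"travel": [3.6, -0.7, 0], "delta_rot": [0, 0, 3.4], "fingers": 0.85},
    {"travel": [0, 0, 0], "delta_rot": [0, 0, 0], "fingers": 0.85}
  ]
}}

```text
clock: 23.88
eef_pos: [589.5, -89.1, 90.4]
eef_rot: [3.141, 0.0, 2.098]
wrist_force: [1.7, 1.3, -0.3]
finger_gap: 6.9
```

```bash
python3 - <<'E'
from h import *
c=keep(); cv2.imwrite("pics/k2.png",cv2.resize(c["color"][160:300,240:420,::-1],None,fx=4,fy=4))
s=manip.read_state(); print(s["joints"])
W=[]
for t in np.linspace(1.1,1.571,9)[1:]: W.append((*tcp(t,13.5)[:2],91,tcp(t,0)[2],1))
plan(W,.85)
E
```

```text
bar 18 ((631.6542358398438, -43.108177185058594), (7.440896987915039, 19.083765029907227), 78.29395294189453)
scene keeper_knob [583. -81.  90.] 0.69 th 1.05
scene keeper_pivot [638. -45.  66.] 0.89 th -2.08
bar 100 ((607.47119140625, -61.9200439453125), (81.23458099365234, 24.867279052734375), 23.410531997680664)
24.175 [589.34904556 -89.3623144   90.26661199] [2.57004393 0.87126986 0.61859748]
[-2.11936200e-01  5.37885384e-01  1.51469619e+00  3.84198876e-05
  1.08891378e+00 -7.38653512e-01]
[{"travel": [3.5, -0.7, -0.7], "delta_rot": [0, 0, 3.5], "fingers": 0.85},
{"travel": [3.5, -0.7, -0.0], "delta_rot": [0, 0, 3.4], "fingers": 0.85},
{"travel": [3.6, -0.7, -0.0], "delta_rot": [0, 0, 3.3], "fingers": 0.85},
{"travel": [3.5, -0.7, -0.0], "delta_rot": [0, 0, 3.4], "fingers": 0.85},
{"travel": [3.6, -0.7, -0.0], "delta_rot": [0, 0, 3.4], "fingers": 0.85},
{"travel": [3.6, -0.7, -0.0], "delta_rot": [0, 0, 3.3], "fingers": 0.85},
{"travel": [3.5, -0.7, -0.0], "delta_rot": [0, 0, 3.4], "fingers": 0.85},
{"travel": [3.6, -0.7, -0.0], "delta_rot": [0, 0, 3.4], "fingers": 0.85}]
end [575.3 -64.4  91. ] 93.08 8
```

View pics/k2.png

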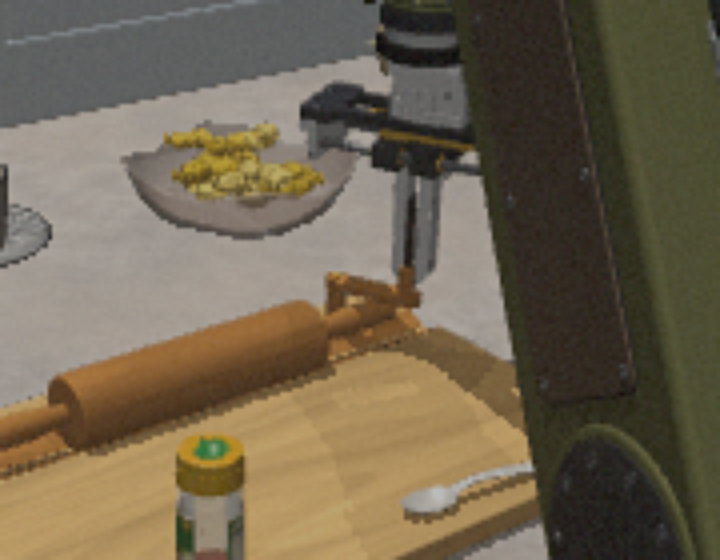

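The keeper is turning well, with the knob (407,280) seated in the finger notch. Finishing the sweep to the stop.

Call:
{"op": "send_rows", "data": {
  "plan": [
    {"travel": [3.6, -0.7, 0], "delta_rot": [0, 0, 3.4], "fingers": 0.85},
    {"travel": [3.6, -0.7, 0], "delta_rot": [0, 0, 3.4], "fingers": 0.85},
    {"travel": [3.6, -0.7, 0], "delta_rot": [0, 0, 3.4], "fingers": 0.85},
    {"travel": [3.6, -0.7, 0], "delta_rot": [0, 0, 3.4], "fingers": 0.85},
    {"travel": [3.6, -0.7, 0], "delta_rot": [0, 0, 3.4], "fingers": 0.85},
    {"travel": [3.6, -0.7, 0], "delta_rot": [0, 0, 3.4], "fingers": 0.85},
    {"travel": [3.6, -0.7, 0], "delta_rot": [0, 0, 3.4], "fingers": 0.85},
    {"travel": [0, 0, 0], "delta_rot": [0, 0, 0], "fingers": 0.85}
  ]
}}

```text
clock: 25.18
eef_pos: [576.3, -67.5, 90.4]
eef_rot: [3.141, 0.0, 1.682]
wrist_force: [3.4, 0.4, -0.8]
finger_gap: 7.5
```

Call:
{"op": "send_rows", "data": {
  "plan": [
    {"travel": [2, -0.4, 0], "delta_rot": [0, 0, 2], "fingers": 0.85},
    {"travel": [1.5, -0.3, 0], "delta_rot": [0, 0, 1.4], "fingers": 0.85},
    {"travel": [0, 0, 0], "delta_rot": [0, 0, 0], "fingers": 0.85},
    {"travel": [0, 0, 0], "delta_rot": [0, 0, 0], "fingers": 0.85}
  ]
}}

```text
clock: 25.68
eef_pos: [575.4, -64.8, 90.4]
eef_rot: [3.141, 0.001, 1.623]
wrist_force: [3.5, -5.2, -1.0]
finger_gap: 7.0
```

```bash
python3 -c "
from h import *
keep()"
```

```text
top keeper_pivot [638. -49.  66.] 0.87 th -1.24
scene keeper_knob [577. -51.  88.] 0.59 th 1.57
scene keeper_knob [597. 110.  40.] 0.52 th 2.97
scene keeper_pivot [639. -47.  63.] 0.95 th -1.73
bar 90 ((602.4405517578125, -48.68451690673828), (20.802532196044922, 80.36036682128906), 88.6418228149414)
25.975 [575.40136372 -64.83027218  90.41447848] [ 3.46950182 -5.03033305 -1.20427696]
```

Call:
{"op": "send_rows", "data": {
  "plan": [
    {"travel": [0.7, 0, 0], "delta_rot": [0, 0, 0], "fingers": 0.85},
    {"travel": [0, 0, 0], "delta_rot": [0, 0, 0], "fingers": 0.85},
    {"travel": [0, 0, 0], "delta_rot": [0, 0, 0], "fingers": 0.85}
  ]
}}

```text
clock: 26.35
eef_pos: [575.4, -64.6, 90.4]
eef_rot: [3.141, 0.002, 1.623]
wrist_force: [3.5, -7.2, -0.4]
finger_gap: 7.2
```

Call:
{"op": "send_rows", "data": {
  "plan": [
    {"travel": [-3, 0, 0], "delta_rot": [0, 0, 0], "fingers": 0.85},
    {"travel": [-6, 0, 0], "delta_rot": [0, 0, 0], "fingers": 0.85},
    {"travel": [-10, 0, 0], "delta_rot": [0, 0, 0], "fingers": 0.85},
    {"travel": [-10, 0, -5], "delta_rot": [0, 0, 0], "fingers": 0.85},
    {"travel": [-10, 0, -30], "delta_rot": [0, 0, 0], "fingers": 0.85},
    {"travel": [-20, 0, -40], "delta_rot": [0, 0, 0], "fingers": 0.85},
    {"travel": [-40, 0, -40], "delta_rot": [0, 0, 0], "fingers": 0.85},
    {"travel": [-40, 0, 0], "delta_rot": [0, 0, 0], "fingers": 0.85},
    {"travel": [-40, 0, 0], "delta_rot": [0, 0, 0], "fingers": 0.85},
    {"travel": [-40, 0, 0], "delta_rot": [0, 0, 0], "fingers": 0.85},
    {"travel": [-40, 0, 0], "delta_rot": [0, 0, 0], "fingers": 0.85},
    {"travel": [0, 0, 0], "delta_rot": [0, 0, 0], "fingers": 0.85},
    {"travel": [0, 0, 0], "delta_rot": [0, 0, 0], "fingers": 0.85}
  ]
}}

```text
clock: 27.98
eef_pos: [588.2, -321.9, 205.3]
eef_rot: [-3.141, -0.0, 1.622]
wrist_force: [-0.1, 0.3, -0.9]
finger_gap: 7.4
```

```bash
python3 - <<'E'
from h import *
keep(); pin2("f",530,625)
c=look("top")
for o in ["cinnamon","teaspoon","jam","lemon","mandarin"]: print(o,[np.round(w(c,d["at"])) for d in tip_of(o,"top")[:1]])
cv2.imwrite("pics/fin.png",cv2.resize(c["color"][165:320,200:410,::-1],None,fx=3.5,fy=3.5))
E
```

```text
top keeper_knob [575. -52.  85.] 0.45 th 1.56
top keeper_pivot [637. -46.  67.] 0.78 th -2.01
bar 183 ((602.0469360351562, -50.053890228271484), (79.51322174072266, 18.27037239074707), 3.313770294189453)
scene keeper_knob [578. -54.  86.] 0.61 th 1.52
scene keeper_knob [640. -48.  63.] 0.54 th -1.53
scene keeper_pivot [635. -46.  66.] 0.95 th -2.92
bar 86 ((602.2096557617188, -48.92601776123047), (82.65644836425781, 18.66584587097168), 1.466256856918335)
28.275 [ 588.55210377 -321.38900847  205.50997321] [ 0.37746707 -0.3689263  -0.3475159 ]
top [(166, np.float64(602.7), np.float64(49.4), np.float64(65.7)), (227, np.float64(600.9), np.float64(31.7), np.float64(72.0)), (205, np.float64(593.0), np.float64(31.3), np.float64(71.2)), (138, np.float64(589.7), np.float64(16.2), np.float64(54.6))] [(array([599., 109.,  40.]), 0.81)]
scene [(79, np.float64(599.5), np.float64(48.2), np.float64(65.7)), (88, np.float64(595.6), np.float64(31.5), np.float64(70.7)), (97, np.float64(588.6), np.float64(29.0), np.float64(70.2)), (83, np.float64(587.9), np.float64(15.9), np.float64(53.8))] [(array([598., 107.,  42.]), 0.74)]
28.475 [ 588.44834929 -321.80905741  205.3093783 ] [ 0.07742259 -0.16269691 -0.18440973]
cinnamon [array([372., 238.,  18.])]
teaspoon []
jam []
lemon []
mandarin [array([409., 432.,  -0.])]
```

View pics/fin.png

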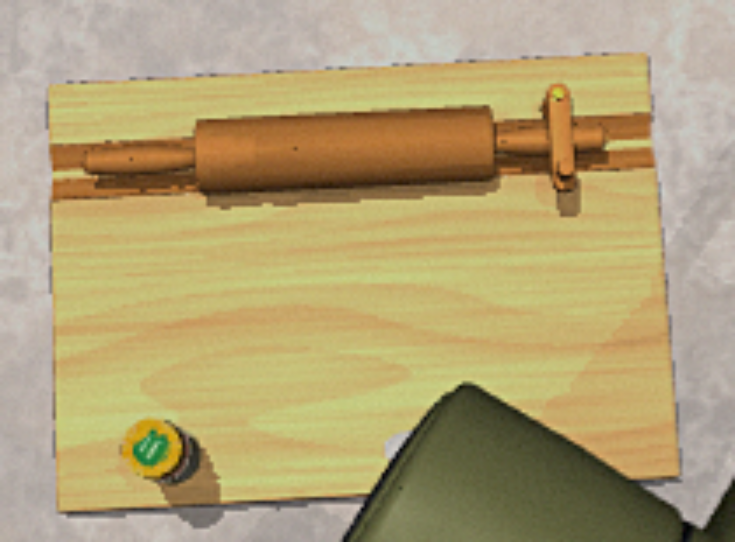

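The final picture shows the pin seated in the groove and the keeper bar at (560,135) square across its right handle. Cinnamon hasn't moved and the gripper is well clear.

```bash
python3 -c "
from cell import manip
print(manip.read_state()['wrist_force']); print(manip.sign_off())"
```

```text
[ 0.6260028  -0.57952447 -0.14235423]
the job is handed in; nothing more can be done
None
```

The rolling pin is resting in its groove with the turn-button square across its right handle. I handed the job in at about 28.5 s on the robot's clock.

**Rolling:** I moved the pin in six slow strokes, with two fingertips on top of the barrel and lifting clear between strokes. The force readings I took during contact were 8 to 11 N.

**Turn-button:** I then pushed the knob round with the nearly closed fingertips until the button reached its stop, where the force rose to about 7 N. After that I backed straight off and lifted clear.

**Last checks:**
- **Pin:** It is about 6 to 7 mm lower than on the flat. Its handles and barrel line up with the groove to within about 0.01 rad (0.047 against 0.054, read just after it dropped in).
- **Turn-button:** The bar lies at 3.3° against the board's 3.1° in the top camera. The knob position gave an angle of 1.56 rad from the top camera and 1.52 from the side one, within their noise of the 1.571 stop. The side camera's bar fit was off at 1.5°, from few points.
- **Other things:** Cinnamon and mandarin are within 2 mm of where they started. In the last look the teaspoon was mostly hidden by the arm, and the jam and lemon were not detected, so I could not re-measure those three. The planned path kept clear of them, and no reading I took showed an unexpected force.
- **Robot:** Wrist force was under 1 N at hand-in, with the gripper well clear.

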